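# Put the inspected samples away

## Task

Put the inspected samples away: stand the three black capacitor cans upright in the round steel dishes, the largest can in the largest dish, the middle one in the middle-sized dish and the smallest in the smallest. Only when all three cans are away, lift the orange sample board out of its viewing stand and stand it on edge in the middle slot of the three-slot rack, all the way down and about centred along the slot. Do not tip anything over, leave the brass bushing and the brown bobbin where they stand, and let go of everything.

Things in the scene. Friction and masses are not known exactly. Their poses are not given: they have to be found in the camera images.
- can_large: Large electrolytic capacitor can: plain upright cylinder, 50 mm diameter, 65 mm tall, black sleeve with a bare aluminium top; origin at the centre of its underside, z up along its axis. Loose, stands on the bench.
- can_medium: Middle-sized electrolytic capacitor can: plain upright cylinder, 35 mm diameter, 55 mm tall, black sleeve with a bare aluminium top; origin at the centre of its underside, z up along its axis. Loose, stands on the bench.
- can_small: Small electrolytic capacitor can: plain upright cylinder, 22 mm diameter, 45 mm tall, black sleeve with a bare aluminium top; origin at the centre of its underside, z up along its axis. Loose, stands on the bench.
- dish_large: Large round steel dish, fixed to the bench: inner diameter 70 mm, outer 78 mm, rim 9 mm above the bench, inner floor 3 mm above the bench; origin at the centre of its underside, on the bench, z up.
- dish_medium: Middle-sized round steel dish, fixed to the bench: inner diameter 52 mm, outer 60 mm, rim 9 mm above the bench, inner floor 3 mm above the bench; origin at the centre of its underside, on the bench, z up.
- dish_small: Small round steel dish, fixed to the bench: inner diameter 38 mm, outer 46 mm, rim 9 mm above the bench, inner floor 3 mm above the bench; origin at the centre of its underside, on the bench, z up.
- board: Orange sample board with two rows of four round brass-centred samples on both faces: 100 mm long (x), 8 mm thick (y), 85 mm tall (z), about 0.1 kg. Origin at the centre of its lower edge, z up. It starts standing on edge, loosely, in a grey viewing stand whose slot floor is 4 mm above the bench and whose two cheeks reach 24 mm above the bench; the upper 65 mm of the board are free on both faces, and it lifts straight up.
- rack: Fixed aluminium rack with three parallel slots that run along its x axis (either way round is the same), its base plate 120 x 92 mm. Origin at the centre of its underside, on the bench, z up; the middle slot is at its y = 0, the others at y = +28 and -28 mm. Slots are open at both ends, 110 mm long; the floor is 4 mm above the bench; 11 mm wide up to 24 mm above the bench, then flaring to about 23 mm at the top edge, 47 mm above the bench.
- bushing: Brass bushing, to be left alone: upright tube 32 mm outside, 16 mm bore, 38 mm tall, loose among the cans; origin at the centre of its underside.
- bobbin: Brown plastic bobbin, to be left alone: spool with two 36 mm flanges, 33 mm tall, loose among the cans; origin at the centre of its underside.
There are look-alikes about, which are no part of the job. Leave any green look-alike of the dish_medium alone. Leave any red look-alike of the can_large alone.

How it is judged (in metres and radians):
On the way, in this order (a step that is already met when the one before it is completed fails the run):
1. all three cans stand released in the dishes of their sizes, with the board not yet in the rack (horizontal distance between can_large and dish_large below 0.012 m and z of can_large in the frame of dish_large below 0.007 m and angle between each of can_large, can_medium, can_small's own z axis and vertical below 0.1 rad and horizontal distance between can_medium and dish_medium below 0.012 m and z of can_medium in the frame of dish_medium below 0.007 m and horizontal distance between can_small and dish_small below 0.012 m and z of can_small in the frame of dish_small below 0.007 m and contact force between each of can_large, can_medium, can_small and the fingers below 0.1 N), for 0.2 s.
2. the board stands on edge in the middle slot of the rack (x of board in the frame of rack between -0.018 and 0.018 m and y of board in the frame of rack between -0.008 and 0.008 m and z of board in the frame of rack below 0.009 m and angle between board's own z axis and vertical below 0.25 rad and angle between the x axis of board and the x axis of rack, either way round below 0.15 rad), for 0.2 s.
At the end, for the whole second after the job is handed in: Each can stands upright (within 0.1 rad) on the floor of the dish of its size, its axis within 12 mm of the dish's; the board stands on edge (within 0.25 rad of vertical) on the floor of the rack's middle slot, within 18 mm of the slot's middle along it; all is released and at rest (all of step 1 and all of step 2 and linear speed of each of can_large, can_medium, can_small, board below 0.02 m/s and contact force between board and the fingers below 0.1 N); the robot touches nothing.
It fails at once if a can is tipped over (more than 0.7 rad) (angle between any of can_large, can_medium, can_small's own z axis and vertical above 0.7 rad).
It fails at once if the board is tipped over (more than 0.7 rad) (angle between board's own z axis and vertical above 0.7 rad).
It fails at once if the bushing or the bobbin is moved more than 20 mm (distance of any of bushing, bobbin from where it was at the start of the episode above 0.02 m).
It also fails if it takes over 112 s, if anything falls off the work surface, if the arm or the gripper's body presses on something with over 40 N, if the wrist force passes 120 N, or if a joint passes its speed limit or range.

## Robot

A 6-joint arm with a two-finger parallel gripper is mounted at the origin on the work surface. World frame = base frame: x ahead of the robot, y to its left, z up, the work surface at z = 0. Lengths are in mm, angles in rad, forces in N, time in s.
With the tool pointing down it reaches from about 275 to 750 mm from the base axis. Payload 10.2 kg.
Tool frame: the origin (TCP) lies between the finger pads; the fingertips stand 22 mm ahead of it and the grasp point (between the pads) lies 3 mm ahead of it (ctrl.nose_length is the distance from the TCP to the fingertips, in mm); z points along the fingers, y is the line along which they close (so a half turn about z gives the same grasp; the last joint's range is limited). The gripper opens to 85 mm and grips with 20 to 120 N. Pads are 22 mm wide; open, the fingers measure 114 mm over their backs; the gripper's body (76 mm by 85 mm) begins 54 mm behind the grasp point. The pads swing forward as they close: fully open they stand 13 mm farther back than shut.
Start: joints at [-1.553, 0.313, 1.498, -0, 1.331, -0.223], TCP at [125.188, -509.862, 253.294] pointing down, gripper open.
Joint ranges: [-2.94, 2.94], [-0.97, 2.17], [0.19, 2.56], [-1.23, 4.37], [0.02, 3.11], [-2.88, 2.88]. Speed limits (rad/s): [2.39, 2.39, 3.01, 3.14, 3.14, 3.14].

## Interface

Orientations are given as a unit quaternion [w, x, y, z].
In Python, from rig import sense, imaging, ctrl gives the robot as it stands. The module is installed in compiled form; this text tells all that it offers.
- The arm moves only by the tool apply_moves, never from a script. Its argument "commands" is a list of rows, each a list of 5 numbers: the gripper command: -1 is fully open, 1 is shut, values between are in proportion, then the shift along the tool's x, y, z in mm, then the turn about the tool's z in degrees. A call has 1 to 20 rows; each row shifts and turns the commanded pose from where the row before left it, along the tool's axes as they then stand; what a row does not reach is not made up. A row lasts 1/8 s, in which the tool goes at most 62.5 mm and 10.7 degrees, less where a joint would pass 70% of its speed; a pose out of reach is approached as far as the arm can. A call is refused whole if a number of a shift passes 62.5 or a number of a turn 10.7, either way. A call with a gripper value outside its range is refused whole. The fingers move at their own pace and stop on an object; "newtons" is the grip in N (left out, the last holds). Time passes only in rows, so rows that do not move let the fingers close. It gives the time, the measured TCP pose, the force, the opening and the grip force at its end, in the units of the state.
- sense(): the state, without advancing time (a new reading comes with each control period).
- imaging.capture(name): name is "scene" or "top" or "wrist"; returns the picture (400x640x3 uint8, blue, green, red); there is no depth.
- imaging.calibration(name): a dict with "camera_matrix" (3x3 intrinsics, pixels), "world_to_cam" (4x4, takes a point from world to camera coordinates). Camera axes: x right, y up, looking along -z (the intrinsics and any distortion apply to the point x, -y, -z); pixel columns grow to the right and rows downward; lengths in mm; the calibration is good to about 2 mm. A picture is of the moment at which its call begins: read the wrist's pose just before it. calibration takes no time and is no camera call; for the wrist camera it gives the pose at the moment of the call.
- ctrl.finish_job(): hands the job in; it is judged then, once.
The state is a dict: "time_s": time; "joints": joint angles; "dq": joint speeds; "tau": joint torques, N m; "eef_pos": TCP position; "ee_rot": TCP orientation; "force": force on the tool from outside, world axes, zero at the start; "wrist_torque": the same for the moment, N m; "grip_width": opening from 0.0 (shut) to 1.0 (fully open); "grip_force": force on a finger pad.
Only numpy, scipy, OpenCV 4.12 (cv2) and the standard library are available. Lean on these libraries where they do the work, as an engineer would, in place of code of your own. Each camera call takes 0.05 s, during which the arm holds its last target. There are 200 camera calls.

## Working session

There is one attempt and no reset: what is moved stays moved. The work goes in short steps, Python scripts to look and compute and a tool call to move; the robot and the scene stay as the last step left them, time stands still between calls to the robot, and variables do not carry over. Pictures are saved under pics/ and viewed, at most 14 in all, crops included, and the job is handed in when it is done.

Besides the shell and the picture viewer there is one more tool, called after "Call:" by a JSON object that holds its "name" and its "arguments", one argument or row to a line. apply_moves: Moves the arm, as the interface text tells. Its arguments: {"type":"object","properties":{"commands":{"type":"array","items":{"type":"array","items":{"type":"number"}}},"newtons":{"type":"number"}},"required":["commands"]}

```bash
mkdir -p pics; python3 - <<'E'
from rig import sense, imaging, ctrl
import cv2, numpy as np
np.set_printoptions(suppress=True,precision=4)
for n in("top","scene"):
    cv2.imwrite(f"pics/{n}0.png",imaging.capture(n)); c=imaging.calibration(n); print(n,c)
s=sense(); print(s["eef_pos"],s["ee_rot"],s["time_s"],s["grip_width"])
E
```

```text
top {'camera_matrix': array([[362.5695,   0.    , 310.111 ],
       [  0.    , 362.5695, 194.308 ],
       [  0.    ,   0.    ,   1.    ]]), 'world_to_cam': array([[  -0.1007,   -0.9949,    0.0001,   54.5484],
       [   0.965 ,   -0.0976,    0.2434, -586.8064],
       [  -0.2422,    0.0246,    0.9699, -842.3822],
       [   0.    ,    0.    ,    0.    ,    1.    ]])}
scene {'camera_matrix': array([[441.8016,   0.    , 323.8346],
       [  0.    , 441.8016, 198.9081],
       [  0.    ,   0.    ,   1.    ]]), 'world_to_cam': array([[    0.7348,     0.6782,     0.004 ,  -412.7563],
       [   -0.5209,     0.5606,     0.6437,   261.7037],
       [    0.4343,    -0.4751,     0.7653, -1333.035 ],
       [    0.    ,     0.    ,     0.    ,     1.    ]])}
[ 125.1927 -509.66    252.7974] [-0.0006  0.9928  0.1201  0.0001] 0.1 0.9995111401281542
```

View pics/top0.png

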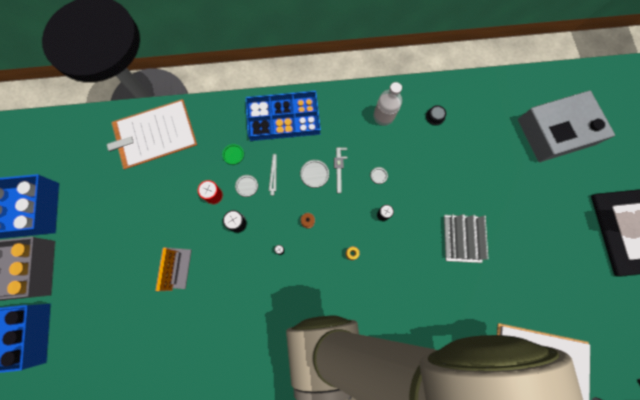

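View pics/scene0.png

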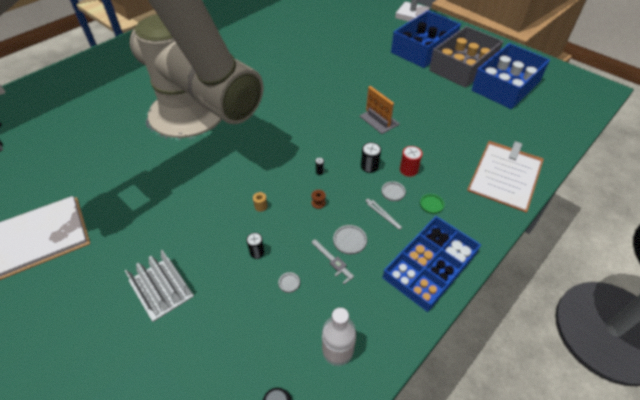

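Top view: large can (233,221), medium can (386,212), small can (279,250). The dishes are at L (315,174), M (247,186) and S (379,176), the board at (171,269) and the rack at (466,239). The look-alikes are a red can (209,190) and a green dish (233,154).

```bash
cat > h.py <<'E'
from rig import sense, imaging, ctrl
import cv2, numpy as np
from scipy.spatial.transform import Rotation as R
np.set_printoptions(suppress=True,precision=2)
def ray(c,uv,z):
    "pixel(s) -> world points on plane z"
    uv=np.atleast_2d(np.asarray(uv,float)); K=c["camera_matrix"]; T=c["world_to_cam"]
    d=np.c_[(uv-K[:2,2])/[K[0,0],K[1,1]],np.ones(len(uv))]*[1,-1,-1]
    d=d@T[:3,:3]; o=-T[:3,:3].T@T[:3,3]
    return o+d*((z-o[2])/d[:,2])[:,None]
def proj(c,p):
    q=np.atleast_2d(p)@c["world_to_cam"][:3,:3].T+c["world_to_cam"][:3,3]
    q=q*[1,-1,-1]; q=q@c["camera_matrix"].T; return q[:,:2]/q[:,2:]
def rot():
    w,x,y,z=sense()["ee_rot"]; return R.from_quat([x,y,z,w]).as_matrix()
def togo(p):
    "world target of TCP -> shift in tool axes"
    return rot().T@(np.asarray(p,float)-sense()["eef_pos"])
E
python3 - <<'E'
from h import *
c=imaging.calibration("top")
for n,uv,z in [("canL",(233,216),65),("canM",(386,209),55),("canS",(279,248),45),("dL",(315,174),9),("dM",(247,186),9),("dS",(379,176),9),("board",(171,269),40),("rack",(466,239),30),("bush",(353,252),38),("bob",(308,219),33),("red",(208,187),65),("tcp",(0,0),0)]:
    print(n,ray(c,uv,z)[0])
print(rot()); c=imaging.calibration("wrist"); T=c["world_to_cam"]; print(c["camera_matrix"],T,-T[:3,:3].T@T[:3,3])
E
```

```text
canL [554.87 192.98  65.  ]
canM [ 535.84 -193.7    55.  ]
canS [465.89  86.11  45.  ]
dL [660.95 -25.54   9.  ]
dM [645.63 162.     9.  ]
dS [ 637.61 -199.33    9.  ]
board [441.71 357.88  40.  ]
rack [ 442.09 -391.8    30.  ]
bush [437.87 -98.15  38.  ]
bob [534.1    6.27  33.  ]
red [636.66 252.89  65.  ]
tcp [1334.42  902.71    0.  ]
[[ 0.97  0.24 -0.  ]
 [ 0.24 -0.97  0.  ]
 [ 0.   -0.   -1.  ]]
[[281.09   0.   320.21]
 [  0.   281.09 192.17]
 [  0.     0.     1.  ]] [[   0.24   -0.97   -0.   -524.67]
 [   0.94    0.23   -0.27   35.21]
 [   0.26    0.06    0.96 -378.32]
 [   0.      0.      0.      1.  ]] [ 189.77 -494.3   373.23]
```

Call:
{"name": "apply_moves", "arguments": {
  "commands": [
    [-1,0,0,0,6.9],
    [-1,0,0,0,6.9],
    [-1,32,-20,5,0],
    [-1,32,-20,5,0],
    [-1,32,-20,5,0],
    [-1,32,-20,5,0],
    [-1,32,-20,5,0],
    [-1,32,-20,5,0],
    [-1,32,-20,5,0],
    [-1,32,-20,5,0],
    [-1,32,-20,5,0],
    [-1,32,-20,5,0],
    [-1,0,0,0,0],
    [-1,0,0,0,0]
  ]
}}

```text
time_s: 1.85
eef_pos: [444.8, -310.1, 203.1]
ee_rot: [-0.0, 1.0, -0.0, -0.0]
force: [0.7, 0.1, -1.0]
grip_width: 1.0
grip_force: 0.0
```

```bash
python3 - <<'E'
from h import *
print(sense()["eef_pos"],rot()); c=imaging.calibration("wrist"); cv2.imwrite("pics/w1.png",imaging.capture("wrist"))
np.save("w1.npy",c,allow_pickle=True)
E
```

```text
[ 444.8  -310.07  203.11] [[ 1. -0. -0.]
 [-0. -1.  0.]
 [-0. -0. -1.]]
```

View pics/w1.png

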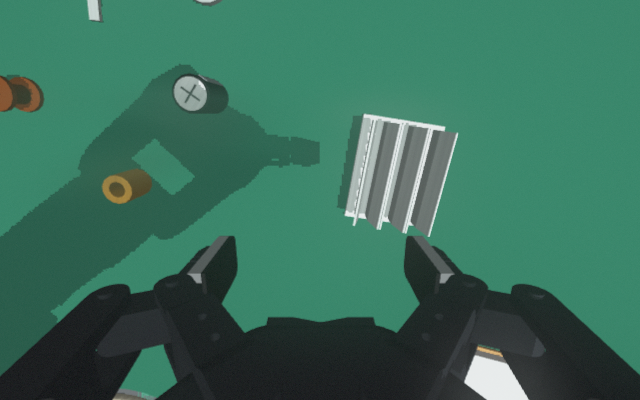

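The wrist view shows the medium can top at (191,93), the bushing at (118,188) and the rack around (400,175), turned by about 10°. Next I'll zoom in on the rack.

```bash
python3 - <<'E'
from h import *
im=cv2.imread("pics/w1.png"); cr=im[100:250,330:470]
cv2.imwrite("pics/rackcrop.png",cv2.resize(cr,None,fx=4,fy=4,interpolation=cv2.INTER_CUBIC))
E
```

```text
(no output)
```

View pics/rackcrop.png

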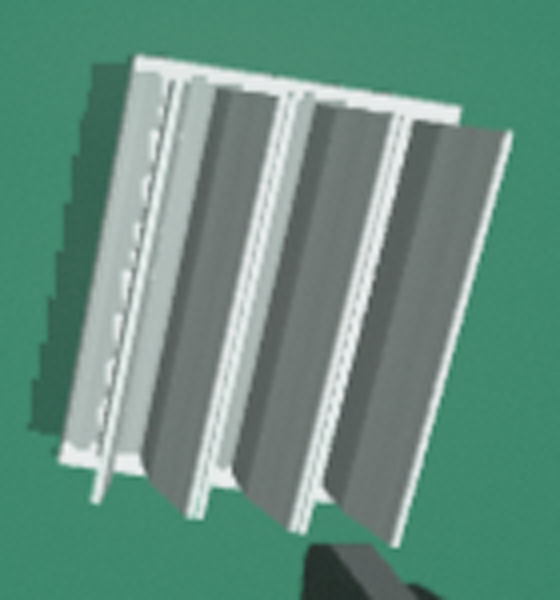

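Call:
{"name": "apply_moves", "arguments": {
  "commands": [
    [-1,20,-12,0,0],
    [-1,25,-20,0,0],
    [-1,25,-20,0,0],
    [-1,25,-25,0,0],
    [-1,0,-25,0,0],
    [-1,0,-20,0,0],
    [-1,0,0,0,0],
    [-1,0,0,0,0]
  ]
}}

```text
time_s: 2.9
eef_pos: [539.9, -188.6, 203.6]
ee_rot: [0.0, 1.0, -0.0, 0.0]
force: [0.3, -0.4, 1.0]
grip_width: 0.997
grip_force: 0.0
```

```bash
python3 - <<'E'
from h import *
print(sense()["eef_pos"]); c=imaging.calibration("wrist"); cv2.imwrite("pics/w2.png",imaging.capture("wrist"))
np.save("w2.npy",c,allow_pickle=True)
E
```

```text
[ 539.87 -188.61  203.57]
```

View pics/w2.png

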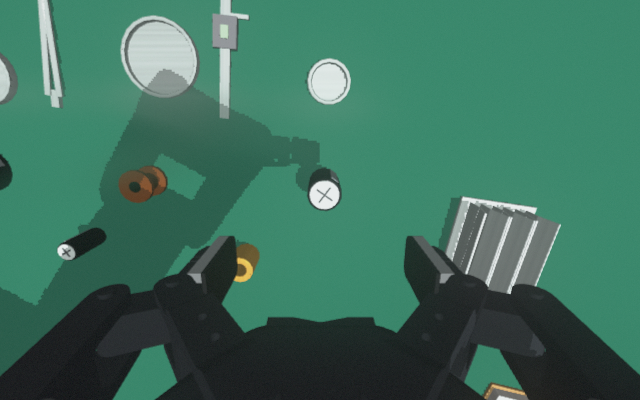

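The crop shows the four cheek tops, with the middle slot's mouth centred from (343,105) to (248,522) in crop pixels. In w2 I see the medium can top (324,195), small dish (329,81), large dish (160,56), small can top (66,252), bobbin (137,186) and bushing (243,268).

```bash
cat >> h.py <<'E'
def blob(im,uv,r=45,hsv=((0,0,120),(180,70,255)),conv=True):
    "ellipse (centre, axes) fitted to hull of bright grey blob nearest uv"
    m=cv2.inRange(cv2.cvtColor(im,cv2.COLOR_BGR2HSV),hsv[0],hsv[1])
    k=np.zeros_like(m); cv2.circle(k,tuple(map(int,uv)),r,255,-1); m&=k
    cs,_=cv2.findContours(m,cv2.RETR_EXTERNAL,cv2.CHAIN_APPROX_NONE)
    ct=max([x for x in cs if len(x)>8],key=cv2.contourArea); h=cv2.convexHull(ct)
    M=cv2.moments(h); e=cv2.minAreaRect(h)
    return (M["m10"]/M["m00"],M["m01"]/M["m00"]),e[1]
E
python3 - <<'E'
from h import *
c=np.load("w2.npy",allow_pickle=True).item(); im=cv2.imread("pics/w2.png")
for n,uv,z,r in [("canM",(324,195),55,25),("dS",(329,81),9,30),("dL",(160,56),9,46),("canS",(66,252),45,16)]:
    b=blob(im,uv,r); print(n,b,ray(c,b[0],z)[0], [np.linalg.norm(ray(c,b[0],z)-ray(c,np.add(b[0],(b[1][0],0)),z))])
c=np.load("w1.npy",allow_pickle=True).item(); im=cv2.imread("pics/w1.png")
b=blob(im,(190,93),25); print("canM",b,ray(c,b[0],55)[0])
q=lambda x,y:(330+x/4,100+y/4)
for n,a,b in [("1",(175,80),(97,500)),("2",(293,95),(202,515)),("3",(394,115),(294,530)),("4",(508,132),(397,545))]:
    P=ray(c,[q(*a),q(*b)],47); d=P[0]-P[1]; print(n,P.mean(0),np.linalg.norm(d),np.degrees(np.arctan2(d[1],d[0])))
P=ray(c,[q(135,58),q(460,108),q(62,462)],4);print(P)
E
```

```text
canM ((324.00536454523285, 194.4781760546208), (28.991378784179688, 28.991374969482422)) [ 529.68 -192.88   55.  ] [np.float64(28.84721412823342)]
dS ((328.5737514518002, 81.00158378207159), (46.0, 43.0)) [ 640.22 -198.03    9.  ] [np.float64(48.21142588930382)]
dL ((158.29219799808035, 56.091663238722056), (84.14570617675781, 72.83200073242188)) [664.36 -23.28   9.  ] [np.float64(86.27723238534541)]
canS ((65.60905349794238, 251.66666666666666), (17.677669525146484, 14.142135620117188)) [462.22  89.39  45.  ] [np.float64(19.32793951280146)]
canM ((190.00057570523893, 93.00767606985222), (34.0, 32.0)) [ 530.   -192.93   55.  ]
1 [ 452.47 -353.94   47.  ] 108.35358434930832 -8.056190831057311
2 [ 448.59 -382.09   47.  ] 109.18755444381318 -8.23297624560044
3 [ 444.1  -406.74   47.  ] 108.79781753293453 -8.224978431906754
4 [ 439.92 -434.58   47.  ] 109.12066779158147 -8.24189234572636
[[ 511.14 -358.19    4.  ]
 [ 497.73 -448.75    4.  ]
 [ 393.63 -340.94    4.  ]]
```

Call:
{"name": "apply_moves", "arguments": {
  "commands": [
    [-1,-10,4.3,0,0],
    [-1,0,0,40,0],
    [-1,0,0,40,0],
    [-1,0,0,40,0],
    [-1,0,0,30,0],
    [-1,0,0,16,0],
    [-1,0,0,0,0],
    [1,0,0,0,0],
    [1,0,0,0,0],
    [1,0,0,0,0],
    [1,0,0,0,0],
    [1,0,0,0,0],
    [1,0,0,0,0],
    [1,0,0,0,0]
  ],
  "newtons": 40
}}

```text
time_s: 4.7
eef_pos: [530.5, -192.4, 38.1]
ee_rot: [0.0, 1.0, -0.0, 0.0]
force: [-1.6, 0.3, 6.5]
grip_width: 0.398
grip_force: 39.5
```

Call:
{"name": "apply_moves", "arguments": {
  "commands": [
    [1,0,0,-15,0],
    [1,0,0,-15,0],
    [1,22,1,0,0],
    [1,32,2,0,0],
    [1,32,2,0,0],
    [1,24,1,0,0],
    [1,0,0,0,0],
    [1,0,0,0,0]
  ]
}}

```text
time_s: 5.7
eef_pos: [639.6, -198.1, 67.6]
ee_rot: [-0.0, 1.0, -0.0, -0.0]
force: [0.1, -0.0, -1.0]
grip_width: 0.397
grip_force: 39.9
```

```bash
python3 - <<'E'
from h import *
s=sense();print(s["eef_pos"],s["force"],s["grip_width"]); cv2.imwrite("pics/w3.png",imaging.capture("wrist"))
E
```

```text
[ 639.64 -198.15   67.61] [ 0.09 -0.03 -1.03] 0.39707042586711944
```

View pics/w3.png

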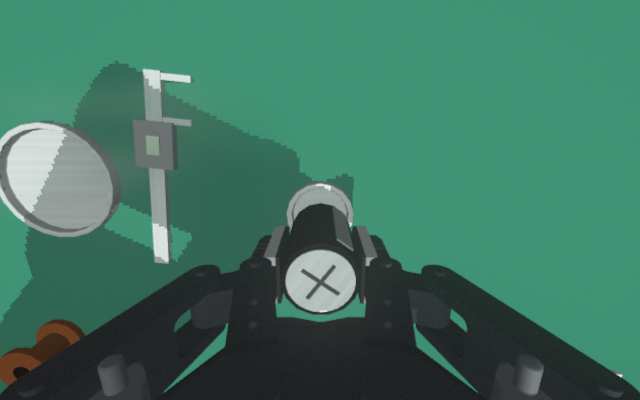

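The medium can hangs straight over the small dish, but it belongs in the medium dish at about (645,162). I'll carry it there and measure that dish on the way.

Call:
{"name": "apply_moves", "arguments": {
  "commands": [
    [1,0,0,-25,0],
    [1,-10,-10,-25,0],
    [1,-10,-35,-20,0],
    [1,-10,-40,0,0],
    [1,-10,-40,0,0],
    [1,0,-40,0,0],
    [1,0,-40,0,0],
    [1,0,-40,0,0],
    [1,0,-40,0,0],
    [1,0,-20,0,0],
    [1,0,0,0,0],
    [1,0,0,0,0]
  ]
}}

```text
time_s: 7.25
eef_pos: [600.3, 105.6, 137.4]
ee_rot: [0.0, 1.0, -0.001, -0.0]
force: [0.5, -0.4, -0.8]
grip_width: 0.398
grip_force: 40.1
```

```bash
python3 - <<'E'
from h import *
s=sense();print(s["eef_pos"],rot(),s["grip_width"]);c=imaging.calibration("wrist");np.save("w4.npy",c,allow_pickle=True); cv2.imwrite("pics/w4.png",imaging.capture("wrist"))
print(proj(c,[[645.6,162,9],[555,193,65],[661,-25,9],[466,88,45],[442,358,85]]))
E
```

```text
[600.27 105.56 137.37] [[ 1. -0. -0.]
 [-0. -1. -0.]
 [-0.  0. -1.]] 0.39755636310878495
[[254.93 139.73]
 [205.7  265.84]
 [471.65 121.15]
 [339.03 340.87]
 [  6.75 404.38]]
```

View pics/w4.png

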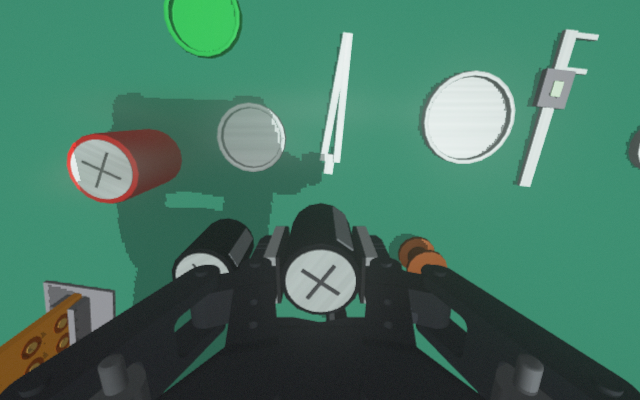

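Medium dish is at (251,137) and large dish at (468,117). The red can at (102,167) and the green dish at (203,20) stay clear.

```bash
python3 - <<'E'
from h import *
c=np.load("w4.npy",allow_pickle=True).item(); im=cv2.imread("pics/w4.png")
for n,uv,r in [("dM",(251,137),42),("dL",(468,117),54)]:
    b=blob(im,uv,r,((0,0,70),(180,70,255))); p=ray(c,b[0],9)[0]; print(n,b,p,togo(p))
E
```

```text
dM ((250.81466523065876, 136.70840064620356), (70.00357055664062, 66.46803283691406)) [648.2  165.42   9.  ] [ 47.78 -60.06 128.34]
dL ((467.93138839898097, 116.7967862041936), (86.97413635253906, 98.99494934082031)) [664.62 -21.31   9.  ] [ 64.48 126.64 128.39]
```

Call:
{"name": "apply_moves", "arguments": {
  "commands": [
    [1,16,-20,0,0],
    [1,16,-20,0,0],
    [1,15.8,-20,0,0],
    [1,0,0,30,0],
    [1,0,0,30,0],
    [1,0,0,20,0],
    [1,0,0,10,0],
    [1,0,0,4,0],
    [1,0,0,1.5,0],
    [1,0,0,0,0],
    [0.1,0,0,0,0],
    [-0.2,0,0,0,0],
    [-0.2,0,0,0,0],
    [-0.2,0,0,0,0]
  ]
}}

```text
time_s: 9.05
eef_pos: [648.0, 166.8, 41.9]
ee_rot: [-0.0, 1.0, -0.0, 0.0]
force: [-0.1, -0.0, -0.4]
grip_width: 0.599
grip_force: 0.0
```

Call:
{"name": "apply_moves", "arguments": {
  "commands": [
    [-1,0,0,-40,0],
    [-1,0,0,-50,0],
    [-1,-20,0,-50,0],
    [-1,-45,0,-18,0],
    [-1,-45,0,0,0],
    [-1,-45,-20,0,0],
    [-1,-23,-20,0,0],
    [-1,0,0,0,0],
    [-1,0,0,0,0]
  ]
}}

```text
time_s: 10.18
eef_pos: [470.6, 206.5, 199.9]
ee_rot: [0.0, 1.0, -0.0, 0.0]
force: [0.5, 0.1, 0.4]
grip_width: 1.003
grip_force: 0.0
```

```bash
python3 - <<'E'
from h import *
s=sense();print(s["eef_pos"],s["grip_width"]);c=imaging.calibration("wrist");np.save("w5.npy",c,allow_pickle=True); cv2.imwrite("pics/w5.png",imaging.capture("wrist"))
print(proj(c,[[648,166,58],[555,193,65],[466,88,45],[442,358,85]]))
E
```

```text
[470.64 206.53 199.93] 1.0033875729174073
[[370.45 -30.16]
 [335.36  92.98]
 [436.96 187.44]
 [150.95 224.68]]
```

View pics/w5.png

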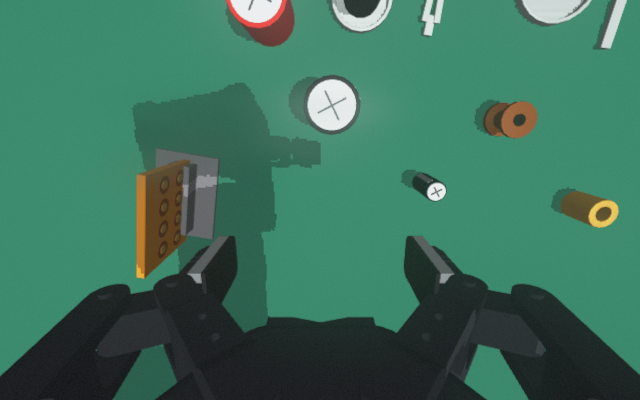

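Large can top is at (332,104), small can top at (436,191), and the board's top edge runs about (141,175)–(141,275).

```bash
python3 - <<'E'
from h import *
c=np.load("w5.npy",allow_pickle=True).item(); im=cv2.imread("pics/w5.png")
for n,uv,r,z in [("canL",(332,104),35,65),("canS",(436,191),16,45)]:
    b=blob(im,uv,r); p=ray(c,b[0],z)[0]; print(n,b,p,togo(p))
for uv in [(141,175),(141,275)]: print(ray(c,uv,89))
E
```

```text
canL ((331.4281856540084, 104.4212658227848), (49.497474670410156, 49.497474670410156)) [545.62 196.28  65.  ] [ 74.78   9.99 134.84]
canS ((435.9549206349206, 191.28571428571428), (18.0, 18.0)) [461.97  88.58  45.  ] [ -8.8  117.76 154.81]
[[488.33 356.58  89.  ]]
[[393.5  372.74  89.  ]]
```

Call:
{"name": "apply_moves", "arguments": {
  "commands": [
    [-1,37,5,0,0],
    [-1,38,5,0,0],
    [-1,0,0,40,0],
    [-1,0,0,40,0],
    [-1,0,0,40,0],
    [-1,0,0,28,0],
    [-1,0,0,14,0],
    [-1,0,0,0,0],
    [1,0,0,0,0],
    [1,0,0,0,0],
    [1,0,0,0,0],
    [1,0,0,0,0],
    [1,0,0,0,0],
    [1,0,0,0,0]
  ],
  "newtons": 50
}}

```text
time_s: 11.98
eef_pos: [545.7, 196.9, 39.0]
ee_rot: [-0.0, 1.0, 0.0, 0.001]
force: [-0.4, 0.0, 5.7]
grip_width: 0.57
grip_force: 51.6
```

Call:
{"name": "apply_moves", "arguments": {
  "commands": [
    [1,0,0,-30,0],
    [1,0,0,-30,0],
    [1,0,0,-20,0],
    [1,14,25,0,0],
    [1,21,40,0,0],
    [1,21,40,0,0],
    [1,21,40,0,0],
    [1,21,40,0,0],
    [1,20.8,34,0,0],
    [1,0,0,0,0],
    [1,0,0,0,0]
  ]
}}

```text
time_s: 13.35
eef_pos: [663.4, -21.6, 117.5]
ee_rot: [-0.0, 1.0, 0.0, -0.0]
force: [0.2, 0.7, -1.0]
grip_width: 0.575
grip_force: 52.4
```

Call:
{"name": "apply_moves", "arguments": {
  "commands": [
    [1,1,0.7,30,0],
    [1,0,0,25,0],
    [1,0,0,12,0],
    [1,0,0,5,0],
    [1,0,0,2,0],
    [1,0,0,1,0],
    [1,0,0,0,0],
    [1,0,0,0,0]
  ]
}}

```text
time_s: 14.35
eef_pos: [665.0, -22.9, 43.1]
ee_rot: [0.0, 1.0, -0.0, 0.0]
force: [-0.4, -0.4, -1.7]
grip_width: 0.57
grip_force: 52.4
```

Call:
{"name": "apply_moves", "arguments": {
  "commands": [
    [1,0,0,1,0],
    [1,0,0,0,0],
    [0,0,0,0,0],
    [-0.5,0,0,0,0],
    [-0.5,0,0,0,0],
    [-1,0,0,0,0],
    [-1,0,0,-40,0],
    [-1,0,0,-40,0],
    [-1,-30,-10,-20,0],
    [-1,-40,-23,0,0],
    [-1,-40,-23,0,0],
    [-1,-40,-23,0,0],
    [-1,-35,-23,0,0],
    [-1,-18,-10,0,0],
    [-1,0,0,0,0],
    [-1,0,0,0,0]
  ]
}}

```text
time_s: 16.35
eef_pos: [462.6, 88.7, 142.0]
ee_rot: [0.0, 1.0, -0.0, 0.0]
force: [0.8, -0.3, -0.2]
grip_width: 0.999
grip_force: 0.0
```

```bash
python3 - <<'E'
from h import *
print(sense()["eef_pos"],togo([462.1,89,38]))
E
```

```text
[462.63  88.73 142.  ] [ -0.62  -0.28 103.99]
```

Call:
{"name": "apply_moves", "arguments": {
  "commands": [
    [-1,0,0,35,0],
    [-1,0,0,35,0],
    [-1,0,0,22,0],
    [-1,0,0,12,0],
    [-1,0,0,0,0],
    [1,0,0,0,0],
    [1,0,0,0,0],
    [1,0,0,0,0],
    [1,0,0,0,0],
    [1,0,0,0,0],
    [1,0,0,0,0],
    [1,0,0,0,0],
    [1,0,0,0,0]
  ],
  "newtons": 35
}}

```text
time_s: 17.98
eef_pos: [462.0, 89.1, 38.2]
ee_rot: [0.0, 1.0, -0.0, 0.0]
force: [-0.9, -0.5, 5.3]
grip_width: 0.242
grip_force: 34.1
```

Call:
{"name": "apply_moves", "arguments": {
  "commands": [
    [1,0,0,-30,0],
    [1,0,0,-30,0],
    [1,0,0,-30,0],
    [1,10,25,0,0],
    [1,20,38,0,0],
    [1,24,38,0,0],
    [1,24,38,0,0],
    [1,24,38,0,0],
    [1,24,38,0,0],
    [1,24,38,0,0],
    [1,20,24,0,0],
    [1,8,10,0,0],
    [1,0,0,0,0],
    [1,0,0,0,0]
  ]
}}

```text
time_s: 19.73
eef_pos: [639.5, -197.3, 127.6]
ee_rot: [-0.0, 1.0, 0.0, -0.0]
force: [0.3, 0.9, -1.3]
grip_width: 0.247
grip_force: 34.3
```

```bash
python3 - <<'E'
from h import *
print(sense()["eef_pos"],sense()["grip_width"],togo([640.2,-198,41.7]))
E
```

```text
[ 639.46 -197.27  127.61] 0.24673636604778376 [ 0.79  0.76 85.91]
```

Lower, release, rise and swing toward a viewpoint that takes in the dishes.

Call:
{"name": "apply_moves", "arguments": {
  "commands": [
    [1,0.7,0.7,30,0],
    [1,0,0,30,0],
    [1,0,0,15,0],
    [1,0,0,7,0],
    [1,0,0,3,0],
    [1,0,0,1,0],
    [1,0,0,0,0],
    [0.4,0,0,0,0],
    [0,0,0,0,0],
    [-0.3,0,0,0,0],
    [-0.3,0,0,0,0],
    [-0.3,0,0,-30,0],
    [-0.3,0,0,-50,0],
    [-1,-30,0,-50,0],
    [-1,-40,-20,-40,0],
    [-1,-40,-40,0,0],
    [-1,-40,-40,0,0],
    [-1,0,-40,0,0],
    [-1,0,-40,0,0],
    [-1,0,0,0,0]
  ]
}}

```text
time_s: 22.22
eef_pos: [490.3, -16.7, 212.1]
ee_rot: [-0.0, 1.0, 0.002, 0.0]
force: [-1.2, -0.8, -0.8]
grip_width: 0.999
grip_force: 0.0
```

```bash
python3 - <<'E'
from h import *
s=sense();print(s["eef_pos"],s["grip_width"]);c=imaging.calibration("wrist");np.save("w6.npy",c,allow_pickle=True); cv2.imwrite("pics/w6.png",imaging.capture("wrist"))
print(proj(c,[[648,166,58],[664,-22,68],[640,-198,48]]))
E
```

```text
[490.32 -16.67 212.09] 0.9987069234172415
[[106.54   3.39]
 [326.82 -23.44]
 [522.27  18.87]]
```

View pics/w6.png

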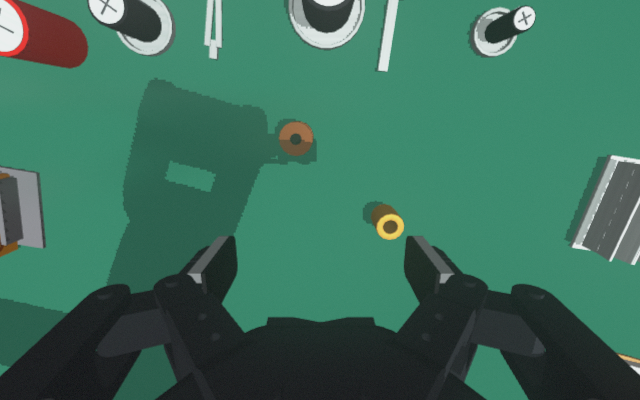

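All three cans stand upright in their dishes: M (107,6), L (~327,0) and S (523,18). I'll check the centring numerically with the top camera, then go for the board.

Call:
{"name": "apply_moves", "arguments": {
  "commands": [
    [-1,-20,-40,0,0],
    [-1,-30,-45,0,0],
    [-1,-20,-45,0,0],
    [-1,0,-45,0,0],
    [-1,0,-45,0,0],
    [-1,0,-45,0,0],
    [-1,0,-45,0,0],
    [-1,0,-30,0,0],
    [-1,0,0,0,0],
    [-1,0,0,0,0]
  ]
}}

```text
time_s: 23.52
eef_pos: [421.0, 320.4, 211.7]
ee_rot: [0.0, 1.0, -0.001, -0.0]
force: [0.2, -0.3, 0.4]
grip_width: 1.002
grip_force: 0.0
```

```bash
python3 - <<'E'
from h import *
t=imaging.capture("top");ct=imaging.calibration("top"); t0=cv2.imread("pics/top0.png")
cv2.imwrite("pics/top1.png",t)
for n,uv,z,d,ztop,r in [("L",(315,174),9,(664,-22),68,20),("M",(247,186),9,(648,166),58,16),("S",(379,176),9,(640,-198),48,13)]:
    b=blob(t0,uv,r); p=ray(ct,b[0],9)[0]
    u=proj(ct,[*d,ztop])[0]; m=blob(t,u,8 if n=="L" else 6,((0,0,150),(180,70,255)))
    print(n,p,u,m,ray(ct,m[0],ztop)[0])
s=sense();print(s["eef_pos"],s["grip_width"]);c=imaging.calibration("wrist");np.save("w7.npy",c,allow_pickle=True); cv2.imwrite("pics/w7.png",imaging.capture("wrist"))
E
```

```text
L [663.02 -23.7    9.  ] [313.82 166.22] ((313.7296181630547, 165.6749226006192), (14.310833930969238, 13.86362075805664)) [665.5  -21.93  68.  ]
M [647.49 164.22   9.  ] [242.21 180.25] ((242.38389513108612, 179.94756554307114), (10.0, 11.0)) [648.76 165.5   58.  ]
S [ 640.39 -199.03    9.  ] [381.09 170.86] ((380.66666666666663, 169.69858156028369), (6.0, 10.0)) [ 643.29 -197.35   48.  ]
[421.   320.26 211.77] 0.9995386832884751
```

View pics/w7.png

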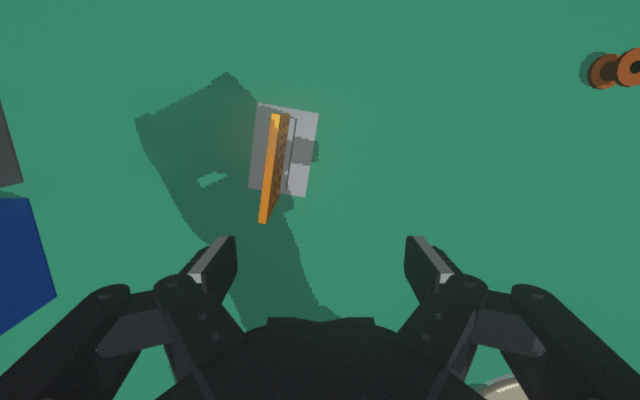

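The cans sit within about 3 mm of their dish centres. The board's bright top edge runs from (276,114) to (263,222).

```bash
python3 - <<'E'
from h import *
c=np.load("w7.npy",allow_pickle=True).item(); im=cv2.imread("pics/w7.png")
h=cv2.cvtColor(im,cv2.COLOR_BGR2HSV)
for r in (130,170,205): print(r,[(x,*h[r,x]) for x in range(260,292,3)])
m=cv2.inRange(h,(8,120,205),(28,255,255)); m[:,:240]=0;m[:,330:]=0
n,l,st,ce=cv2.connectedComponentsWithStats(m); k=1+st[1:,4].argmax(); ys,xs=np.where(l==k)
print(st[k])
P=ray(c,np.c_[xs,ys],89)[:,:2]; rc=cv2.minAreaRect(P.astype(np.float32)); print(rc,cv2.boxPoints(rc))
vx,vy,x0,y0=cv2.fitLine(P.astype(np.float32),cv2.DIST_L2,0,.01,.01).ravel();print(x0,y0,np.degrees(np.arctan2(vy,vx)))
E
```

```text
130 [(260, np.uint8(77), np.uint8(20), np.uint8(113)), (263, np.uint8(65), np.uint8(14), np.uint8(110)), (266, np.uint8(75), np.uint8(18), np.uint8(113)), (269, np.uint8(17), np.uint8(131), np.uint8(150)), (272, np.uint8(16), np.uint8(156), np.uint8(178)), (275, np.uint8(17), np.uint8(157), np.uint8(182)), (278, np.uint8(16), np.uint8(163), np.uint8(177)), (281, np.uint8(16), np.uint8(121), np.uint8(122)), (284, np.uint8(18), np.uint8(113), np.uint8(113)), (287, np.uint8(20), np.uint8(72), np.uint8(114)), (290, np.uint8(100), np.uint8(10), np.uint8(158))]
170 [(260, np.uint8(100), np.uint8(7), np.uint8(107)), (263, np.uint8(16), np.uint8(30), np.uint8(112)), (266, np.uint8(16), np.uint8(181), np.uint8(190)), (269, np.uint8(16), np.uint8(179), np.uint8(192)), (272, np.uint8(16), np.uint8(178), np.uint8(166)), (275, np.uint8(17), np.uint8(144), np.uint8(92)), (278, np.uint8(15), np.uint8(115), np.uint8(80)), (281, np.uint8(21), np.uint8(119), np.uint8(101)), (284, np.uint8(90), np.uint8(9), np.uint8(111)), (287, np.uint8(90), np.uint8(5), np.uint8(142)), (290, np.uint8(102), np.uint8(8), np.uint8(157))]
205 [(260, np.uint8(17), np.uint8(179), np.uint8(167)), (263, np.uint8(17), np.uint8(188), np.uint8(191)), (266, np.uint8(17), np.uint8(191), np.uint8(191)), (269, np.uint8(16), np.uint8(158), np.uint8(92)), (272, np.uint8(13), np.uint8(134), np.uint8(76)), (275, np.uint8(53), np.uint8(64), np.uint8(88)), (278, np.uint8(79), np.uint8(120), np.uint8(96)), (281, np.uint8(79), np.uint8(125), np.uint8(98)), (284, np.uint8(78), np.uint8(126), np.uint8(97)), (287, np.uint8(78), np.uint8(124), np.uint8(99)), (290, np.uint8(78), np.uint8(122), np.uint8(100))]
[272 114   8  14  74]
((482.6754455566406, 357.1452331542969), (5.844481945037842, 10.612634658813477), 87.25994873046875) [[477.24 354.48]
 [487.84 353.97]
 [488.12 359.81]
 [477.51 360.32]]
483.5618 356.92477 7.759366
```

```bash
python3 - <<'E'
from h import *
c=np.load("w7.npy",allow_pickle=True).item(); im=cv2.imread("pics/w7.png")
h=cv2.cvtColor(im,cv2.COLOR_BGR2HSV)
m=cv2.inRange(h,(8,110,140),(28,255,255)); m[:,:240]=0;m[:,330:]=0
n,l,st,ce=cv2.connectedComponentsWithStats(m); k=1+st[1:,4].argmax(); ys,xs=np.where(l==k)
print(st[k])
P=ray(c,np.c_[xs,ys],89)[:,:2].astype(np.float32); rc=cv2.minAreaRect(P); print(rc)
vx,vy,x0,y0=cv2.fitLine(P,cv2.DIST_HUBER,0,.01,.01).ravel();print(x0,y0,np.degrees(np.arctan2(vy,vx)))
print(togo([*rc[0],75]))
E
```

```text
[258 113  23 111 962]
((439.8322448730469, 365.4410095214844), (7.712343215942383, 99.49005889892578), 79.86646270751953)
442.56094 364.96863 -10.013743
[ 18.78 -45.21 136.85]
```

Call:
{"name": "apply_moves", "arguments": {
  "commands": [
    [-1,9.8,-23,0,0],
    [-1,9,-22.2,0,0],
    [-1,0,0,0,10.1],
    [-1,0,0,0,0],
    [-1,0,0,40,0],
    [-1,0,0,40,0],
    [-1,0,0,30,0],
    [-1,0,0,17,0],
    [-1,0,0,8,0],
    [-1,0,0,0,0],
    [-1,0,0,0,0]
  ],
  "newtons": 60
}}

```text
time_s: 25.0
eef_pos: [439.8, 366.9, 77.8]
ee_rot: [-0.0, 0.996, -0.088, 0.001]
force: [0.5, 0.2, 0.1]
grip_width: 0.999
grip_force: 0.0
```

```bash
python3 - <<'E'
from h import *
print(togo([439.8,365.4,76.5]),np.degrees(np.arctan2(rot()[1,0],rot()[0,0])),sense()["force"])
E
```

```text
[0.26 1.44 1.3 ] -10.080115749636523 [0.51 0.24 0.12]
```

Call:
{"name": "apply_moves", "arguments": {
  "commands": [
    [-1,0,1.2,1,0],
    [1,0,0,0,0],
    [1,0,0,0,0],
    [1,0,0,0,0],
    [1,0,0,0,0],
    [1,0,0,0,0],
    [1,0,0,0,0],
    [1,0,0,0,0],
    [1,0,0,0,0],
    [1,0,0,0,0]
  ]
}}

```text
time_s: 26.25
eef_pos: [439.2, 365.5, 75.9]
ee_rot: [-0.0, 0.996, -0.088, 0.0]
force: [-0.1, -0.7, 2.6]
grip_width: 0.083
grip_force: 58.8
```

Call:
{"name": "apply_moves", "arguments": {
  "commands": [
    [1,0,0,-15,0],
    [1,0,0,-35,0],
    [1,0,0,-40,0],
    [1,0,0,-30,-1.9],
    [1,3,20,0,0],
    [1,6.9,45,0,0],
    [1,6.9,45,0,0],
    [1,6.9,45,0,0],
    [1,6.9,45,0,0],
    [1,6.9,45,0,0],
    [1,6.9,45,0,0],
    [1,6.9,45,0,0],
    [1,6.9,45,0,0],
    [1,6.9,45,0,0],
    [1,6.9,45,0,0],
    [1,6.9,45,0,0],
    [1,6.9,45,0,0],
    [1,6.9,45,0,0],
    [1,6.9,45,0,0],
    [1,3,20,0,0]
  ]
}}

```text
time_s: 28.75
eef_pos: [444.7, -314.2, 196.4]
ee_rot: [0.0, 0.997, -0.072, 0.0]
force: [0.2, 0.5, -0.6]
grip_width: 0.081
grip_force: 58.8
```

Call:
{"name": "apply_moves", "arguments": {
  "commands": [
    [1,6,40,0,0],
    [1,6,35,0,0],
    [1,0,0,0,0],
    [1,0,0,0,0],
    [1,0,0,0,0]
  ]
}}

```text
time_s: 29.38
eef_pos: [446.5, -387.2, 196.2]
ee_rot: [-0.0, 0.997, -0.071, 0.0]
force: [0.7, -0.2, -0.6]
grip_width: 0.086
grip_force: 58.8
```

```bash
python3 - <<'E'
from h import *
s=sense();print(s["eef_pos"],s["grip_width"],togo([446.2,-394.6,76.3]),np.degrees(np.arctan2(rot()[1,0],rot()[0,0])))
c=imaging.calibration("wrist");np.save("w8.npy",c,allow_pickle=True); cv2.imwrite("pics/w8.png",imaging.capture("wrist"))
E
```

```text
[ 446.53 -387.21  196.16] 0.0855411910801628 [  0.72   7.38 119.86] -8.137493112579286
```

View pics/w8.png

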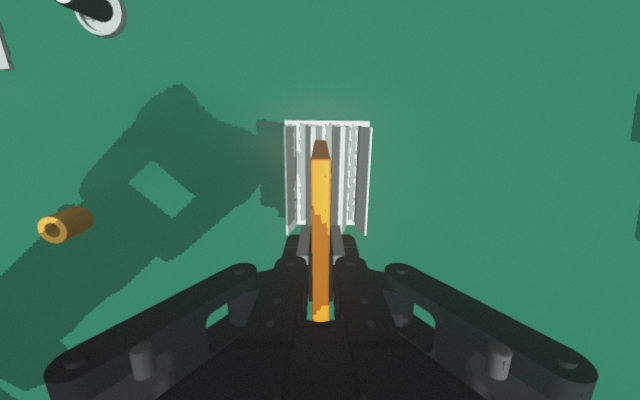

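The board is parallel to the slots and sits about 7 mm left of the rack's middle (column 327 versus 320), which matches the numbers. I'll shift it and lower it.

Call:
{"name": "apply_moves", "arguments": {
  "commands": [
    [1,0.7,7.4,0,0],
    [1,0,0,0,0],
    [1,0,0,20,0],
    [1,0,0,25,0],
    [1,0,0,15,0],
    [1,0,0,10,0],
    [1,0,0,0,0],
    [1,0,0,0,0]
  ]
}}

```text
time_s: 30.42
eef_pos: [446.1, -396.0, 126.6]
ee_rot: [0.0, 0.997, -0.071, 0.0]
force: [-0.1, 1.2, -0.4]
grip_width: 0.085
grip_force: 58.8
```

```bash
python3 - <<'E'
from h import *
print(togo([446.2,-394.6,76.3]))
E
```

```text
[-0.19 -1.45 50.28]
```

Call:
{"name": "apply_moves", "arguments": {
  "commands": [
    [1,0,-1,8,0],
    [1,0,0,8,0],
    [1,0,0,6,0],
    [1,0,0,6,0],
    [1,0,0,5,0],
    [1,0,0,4,0],
    [1,0,0,0,0]
  ]
}}

```text
time_s: 31.3
eef_pos: [446.0, -394.7, 88.5]
ee_rot: [-0.0, 0.997, -0.072, -0.0]
force: [-0.4, -0.1, -1.3]
grip_width: 0.084
grip_force: 58.8
```

No contact force so far. Continue down.

Call:
{"name": "apply_moves", "arguments": {
  "commands": [
    [1,0,0,4,0],
    [1,0,0,3,0],
    [1,0,0,2,0],
    [1,0,0,1.5,0],
    [1,0,0,0,0],
    [1,0,0,0,0]
  ]
}}

```text
time_s: 32.05
eef_pos: [446.0, -394.7, 78.3]
ee_rot: [-0.0, 0.997, -0.072, -0.0]
force: [-1.1, 0.2, -0.9]
grip_width: 0.088
grip_force: 58.8
```

Call:
{"name": "apply_moves", "arguments": {
  "commands": [
    [1,0,0,1.5,0],
    [1,0,0,0,0],
    [0.6,0,0,0,0],
    [0.3,0,0,0,0],
    [0,0,0,0,0],
    [-0.2,0,0,0,0],
    [-0.2,0,0,0,0],
    [-0.2,0,0,-15,0],
    [-0.2,0,0,-35,0],
    [-0.2,0,0,-40,0],
    [-0.2,0,0,-40,0],
    [-0.2,0,0,0,0],
    [-0.2,0,0,0,0]
  ]
}}

```text
time_s: 33.67
eef_pos: [445.9, -394.5, 206.7]
ee_rot: [-0.0, 0.997, -0.072, -0.0]
force: [0.4, 0.3, -0.6]
grip_width: 0.604
grip_force: 0.0
```

```bash
python3 - <<'E'
from h import *
s=sense();print(s["eef_pos"],s["grip_width"],s["force"])
c=imaging.calibration("wrist");im=imaging.capture("wrist"); cv2.imwrite("pics/w9.png",im)
h=cv2.cvtColor(im,cv2.COLOR_BGR2HSV)
m=cv2.inRange(h,(8,110,140),(28,255,255)); m[:,:240]=0;m[:,400:]=0
n,l,st,ce=cv2.connectedComponentsWithStats(m); k=1+st[1:,4].argmax(); ys,xs=np.where(l==k)
for z in (89,): print(cv2.minAreaRect(ray(c,np.c_[xs,ys],z)[:,:2].astype(np.float32)))
E
```

```text
[ 445.86 -394.5   206.72] 0.6041053959721001 [ 0.36  0.28 -0.6 ]
((446.5887451171875, -395.6405029296875), (8.175718307495117, 100.01899719238281), 81.24240112304688)
```

View pics/w9.png

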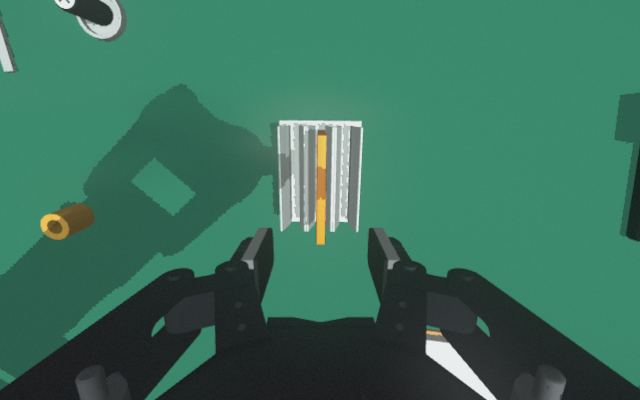

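The board's top edge, (321,130)–(321,244), stands upright in the middle slot. It measures 100 mm at z = 89, so it is fully seated, and it is centred.

```bash
python3 -c "
from rig import ctrl; print(ctrl.finish_job())"
```

```text
the job is handed in; nothing more can be done
None
```

The three cans stand in their matching dishes and the board is down and centred in the rack's middle slot; the job is handed in at about 34 s of the 112 s allowed, and the hand-in gave no verdict.

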